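Draw the specimen plate back onto its stop pins and clamp it

TASK

The specimen plate of the rub tester has been pushed in too far and lies askew on the bed. Press lightly on its rubber face and draw it back towards the front of the tester until its front edge sits square against both stop pins, then swing the hold-down bar over and fully down onto it. Never press on the plate with more than 25 N, and leave the other things on the bench where they are.

Things in the scene. Friction and masses are not known exactly. Their poses are not given: they have to be found in the camera images.
- tester: Fixed rub tester: white case 360 (x) x 320 (y) x 140 mm high, origin at the centre of its underside on the bench, front (black panel, stop pins) at its -x. On top a level steel bed, 143 mm above the bench, runs along x between dark guide rails 136 mm apart, 9 mm high. From x = +45 mm rearward a cover (22 mm over the bed) hides the plate's rear; two rub heads, x > +85 mm, stand 160 mm over the bed
- stop_left (a point): Point of the left (+y) stop pin that touches the plate: its rear face, 6 mm above the bed. The pins are fixed upright steel dowels of 10 mm diameter, 9 mm high, at the front end of the bed, 92 mm apart
- stop_right (a point): The same for the right (-y) stop pin
- plate_top (a point): Centre of the top face of the loose specimen plate, 180 (x, rearward) x 110 (y) x 7 mm thick: steel faced with dark rubber; its rear stays under the cover. Lies flat on the bed; weighs 0.36 to 0.73 kg. It slides on the bed with friction 0.24 to 0.36; a fingertip grips the rubber better (about 0.6), so 12 to 18 N of push drags it. Bed and rubber are stiff: the push builds up within 1 or 2 mm
- plate_front_left (a point): Point on the lower front edge of the plate, 90 mm ahead of its centre (plate x = -90 mm) and 46 mm left (+y): it meets the left stop pin when the plate is home
- plate_front_right (a point): The same 46 mm to the right: it meets the right stop pin
- bar (a joint): Hold-down bar's angle about its hinge, rad: 0 = shut, level across the plate, its rubber pad on it; 1.57 = upright; starts at 1.65 to 1.9, tipped out to the left; range 0 to 2.0. Stays where it is left: hinge friction 0.25 N m, bar 0.16 kg
- bar_hinge (a point): Hinge of the bar, 164 mm above the bench, at tester x = +15, y = +92 mm (left of the bed); the axis is along tester x. The bar: flat steel 18 mm wide, 8 mm thick, reaching 186 mm from the hinge, a 10 mm thick rubber pad on its plate side 42 to 142 mm out. Its own axes: length along -y, z the side that is uppermost when shut (the left, outer side when upright)
- bar_ball (a point): Centre of the black ball grip, 28 mm diameter, near the bar's free end: 178 mm from the hinge along the bar and 22 mm out on the side that is uppermost when shut (the left, outer side when upright)
- weight: Steel rub weight, round, 48 mm diameter, 70 mm high, on the bench left of the tester (origin under its centre); to be left alone
- jar: Jar with a white lid, 64 mm diameter, 75 mm high, on the bench left of the tester (origin under its centre); to be left alone
- wrench: Wrench, 160 mm long, lying on the bench right of the tester; to be left alone
- tray: Open grey tray, 120 x 170 x 35 mm, on the bench right of the tester (origin under its centre); to be left alone
- plate: The same loose plate: origin at the centre of its underside, 7 mm below the top face

How it is judged (in metres and radians):
On the way, in this order (a step that is already met when the one before it is completed fails the run):
1. the plate's front edge is against both stop pins while the hold-down bar still stands open (x of each of plate_front_left, plate_front_right in the frame of tester below -0.128 m and value of joint bar above 1 rad), for 0.2 s.
2. the hold-down bar is fully down on the plate (x of each of plate_front_left, plate_front_right in the frame of tester below -0.128 m and value of joint bar below 0.05 rad), for 0.2 s.
At the end, for the whole second after the job is handed in: The plate lies at rest with its front edge against both stop pins (within 2 mm at each) and the hold-down bar is fully down on it (within 0.05 rad), both let go (all of step 2 and linear speed of plate below 0.01 m/s); the robot touches nothing.
It fails at once if the plate is pressed with more than 25 N (contact force between the fingers and plate above 25 N).
It fails at once if another thing on the bench is disturbed (distance of any of weight, jar, wrench, tray from where it was at the start of the episode above 0.02 m).
It also fails if it takes over 72 s, if anything falls off the work surface, if the arm or the gripper's body presses on something with over 40 N, if the wrist force passes 120 N, or if a joint passes its speed limit or range.

ROBOT

A 7-joint arm with a two-finger parallel gripper is mounted at the origin on the work surface. World frame = base frame: x ahead of the robot, y to its left, z up, the work surface at z = 0. Lengths are in mm, angles in rad, forces in N, time in s.
With the tool pointing down it reaches from about 425 to 950 mm from the base axis. Payload 16.7 kg.
Tool frame: the origin (TCP) lies at the very end of the fingers, on their centre line; the grasp point (between the pads) lies 19 mm behind it (r.grip_point_offset is the distance from the TCP to the grasp point, in mm); z points along the fingers, y is the line along which they close (so a half turn about z gives the same grasp; the last joint's range is limited). The gripper opens to 94 mm and grips with 3 to 60 N. Pads are 16 mm wide; open, the fingers measure 119 mm over their backs; the gripper's body (75 mm by 177 mm) begins 78 mm behind the grasp point.
Start: joints at [-0.149, 0.426, 0.074, 1.606, -0.034, 1.111, -0.067], TCP at [674.962, -0.018, 205.467] pointing down, gripper open.
Joint ranges: [-2.85, 2.85], [-0.5, 2.14], [-1.23, 1.37], [0.21, 2.46], [-1.02, 4.16], [0.16, 2.05], [-2.73, 2.73]. Speed limits (rad/s): [1.89, 1.89, 2.39, 2.39, 3.01, 3.01, 3.01].

INTERFACE

Orientations are given as a 3x3 rotation matrix whose columns are the frame's x, y, z axes.
In Python, from cell import sensors, optics, r gives the robot as it stands. The module is installed in compiled form; this text tells all that it offers.
- The arm moves only by the tool arm_command, never from a script. Its argument "moves" is a list of rows, each an object of numbers: "tx", "ty", "tz": the shift along the tool's x, y, z as a fraction of full scale; "wx", "wy", "wz": the turn, a rotation vector about the tool's x, y, z as a fraction of full scale. In form: [{"tx": .., "ty": .., "tz": .., "wx": .., "wy": .., "wz": ..}, ...]. A call has 1 to 12 rows; each row shifts and turns the commanded pose from where the row before left it, along the tool's axes as they then stand; what a row does not reach is not made up. Full scale, the value 1, is 0.02 m for a shift and 0.08 rad for a turn. A row lasts 1/12 s, in which the tool goes at most 41.7 mm and 7.16 degrees, less where a joint would pass 70% of its speed; a pose out of reach is approached as far as the arm can. A call with a number of a shift or a turn outside -1 to 1 is refused whole. A call with a gripper value outside its range is refused whole. "jaw" is the closure in counts, from 0 (fully open) to 255 (shut), set as the call begins (left out, the last holds). The fingers move at their own pace and stop on an object; "squeeze" is the grip in N (left out, the last holds). Time passes only in rows, so rows that do not move let the fingers close. It gives the time, the measured TCP pose, the force, the opening and the grip force at its end, in the units of the state.
- sensors.state(): the state, without advancing time (a new reading comes with each control period).
- optics.get_image(name): name is "scene" or "side" or "wrist"; returns the picture (384x512x3 uint8, blue, green, red); there is no depth.
- optics.calibration(name): a dict with "intrinsics" (3x3 intrinsics, pixels), "k1" (the pictures are not rectified: a ray, as slopes to the right and down, at radius r is drawn at 1 + k1 r^2 times it, then the intrinsics apply), "view" (4x4, takes a point from world to camera coordinates). Camera axes: x right, y up, looking along -z (the intrinsics and any distortion apply to the point x, -y, -z); pixel columns grow to the right and rows downward; lengths in mm; the calibration is good to about 2 mm. A picture is of the moment at which its call begins: read the wrist's pose just before it. calibration takes no time and is no camera call; for the wrist camera it gives the pose at the moment of the call.
- r.close_job(): hands the job in; it is judged then, once.
The state is a dict: "t": time; "q": joint angles; "joint_vel": joint speeds; "joint_torque": joint torques, N m; "ee_pos": TCP position; "tcp_rot": TCP orientation; "wrist_force": force on the tool from outside, world axes, zero at the start; "ft_torque": the same for the moment, N m; "opening": finger opening in mm; "grip_force": force on a finger pad.
Only numpy, scipy, OpenCV 4.12 (cv2) and the standard library are available. Lean on these libraries where they do the work, as an engineer would, in place of code of your own. Each camera call takes 0.05 s, during which the arm holds its last target. There are 200 camera calls.

## Working session

There is one attempt and no reset: what is moved stays moved. The work goes in short steps, Python scripts to look and compute and a tool call to move; the robot and the scene stay as the last step left them, time stands still between calls to the robot, and variables do not carry over. Pictures are saved under pics/ and viewed, at most 10 in all, crops included, and the job is handed in when it is done.

Besides the shell and the picture viewer there is one more tool, called as name(argument=value, ...), one argument or row to a line, values as JSON. arm_command: Moves the arm, as the interface text tells. Shift numbers are shares of 0.02 m and turn numbers shares of 0.08 rad, none past 1 either way. Its arguments: {"type":"object","properties":{"moves":{"type":"array"},"jaw":{"type":"number"},"squeeze":{"type":"number"}},"required":["moves"]}

```bash
mkdir -p pics
python3 - <<'E'
from cell import sensors, optics, r
import cv2,numpy as np
for n in("scene","side"):
    cv2.imwrite(f"pics/{n}0.png",cv2.resize(optics.get_image(n),(800,600)))
    c=optics.calibration(n);print(n,c["intrinsics"],c["k1"],np.round(c["view"],3))
s=sensors.state();print(s["t"],s["tcp_rot"],s["wrist_force"],s["opening"])
E
```

```text
scene [[461.2407947    0.         251.79498144]
 [  0.         461.2407947  189.81288983]
 [  0.           0.           1.        ]] -0.1590945068740243 [[ 2.56000e-01  9.66000e-01 -1.70000e-02 -1.58236e+02]
 [-6.63000e-01  1.89000e-01  7.25000e-01  2.67205e+02]
 [ 7.04000e-01 -1.75000e-01  6.89000e-01 -1.65054e+03]
 [ 0.00000e+00  0.00000e+00  0.00000e+00  1.00000e+00]]
side [[376.1330102    0.         253.63397014]
 [  0.         376.1330102  194.08345695]
 [  0.           0.           1.        ]] -0.02696683550890768 [[ 8.81000e-01 -4.73000e-01  1.70000e-02 -4.89563e+02]
 [ 2.55000e-01  5.06000e-01  8.24000e-01 -2.81138e+02]
 [-3.98000e-01 -7.22000e-01  5.66000e-01 -8.90562e+02]
 [ 0.00000e+00  0.00000e+00  0.00000e+00  1.00000e+00]]
0.1 [[-3.79428352e-06  9.99999333e-01 -1.15530532e-03]
 [ 9.99999992e-01  3.64798161e-06 -1.26636925e-04]
 [-1.26632626e-04 -1.15530579e-03 -9.99999325e-01]] [-0.57902373  0.10732888 -0.98074768] 94.30617361916543
```

View pics/scene0.png

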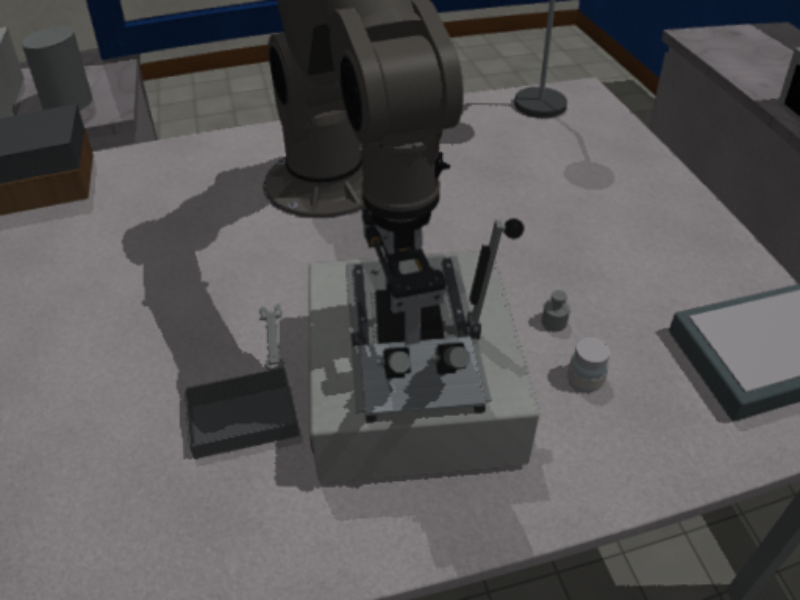

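View pics/side0.png

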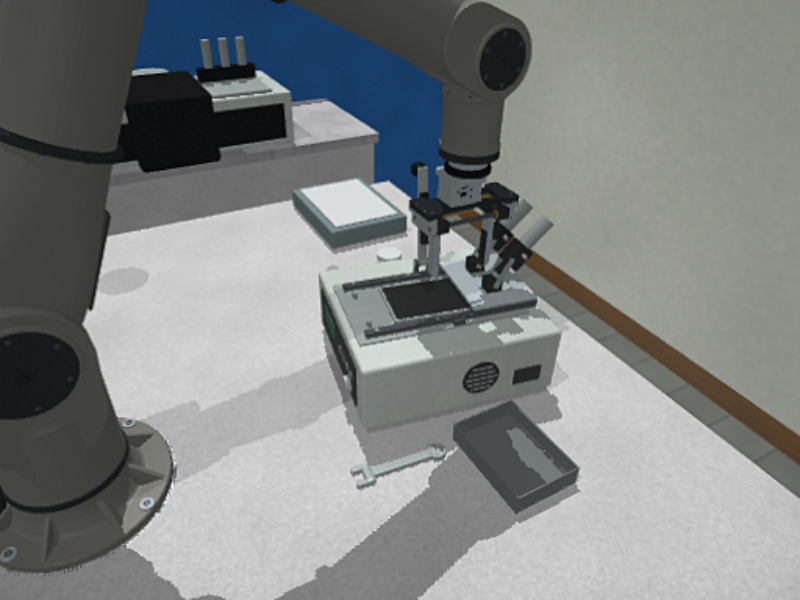

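The scene and side views show the tester under the gripper. In the side view the dark plate is at about (425,298), the rails run (345,288)-(440,265) and (367,333)-(535,300), and the pins are near (356,296) and (369,323). The bar stands upright on the left. Next I take the wrist view and a crop of the side view.

Run:
```python
from cell import sensors, optics, r
import cv2,numpy as np
c=optics.calibration("wrist");np.set_printoptions(suppress=True,precision=3)
print(c)
cv2.imwrite("pics/w0.png",cv2.resize(optics.get_image("wrist"),(800,600)))
im=optics.get_image("side")[150:280,195:370];cv2.imwrite("pics/s1.png",cv2.resize(im,None,fx=4.5,fy=4.5,interpolation=cv2.INTER_CUBIC))
```

```text
{'intrinsics': array([[314.768,   0.   , 257.611],
       [  0.   , 314.768, 189.822],
       [  0.   ,   0.   ,   1.   ]]), 'k1': 0.02429410320535648, 'view': array([[   1.   ,   -0.001,   -0.001, -673.587],
       [   0.   ,    0.965,   -0.262,   26.162],
       [   0.001,    0.262,    0.965, -391.619],
       [   0.   ,    0.   ,    0.   ,    1.   ]])}
```

View pics/w0.png

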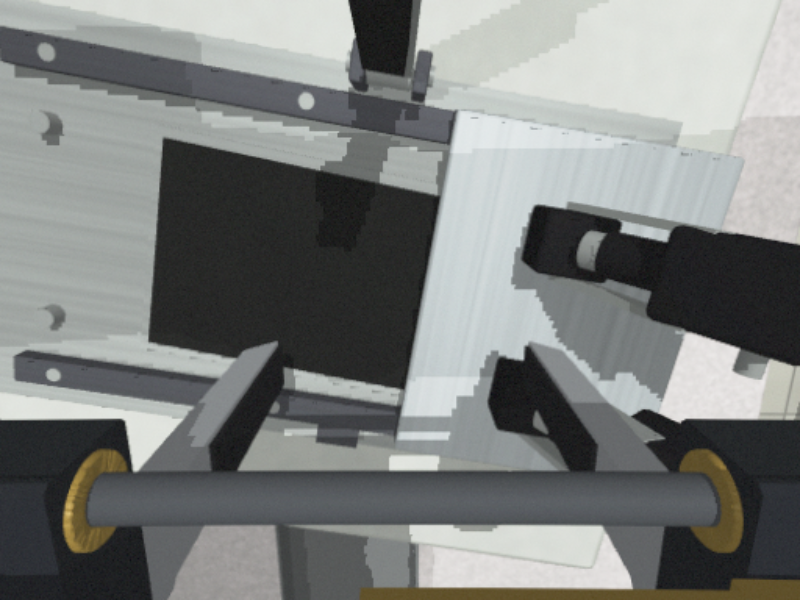

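View pics/s1.png

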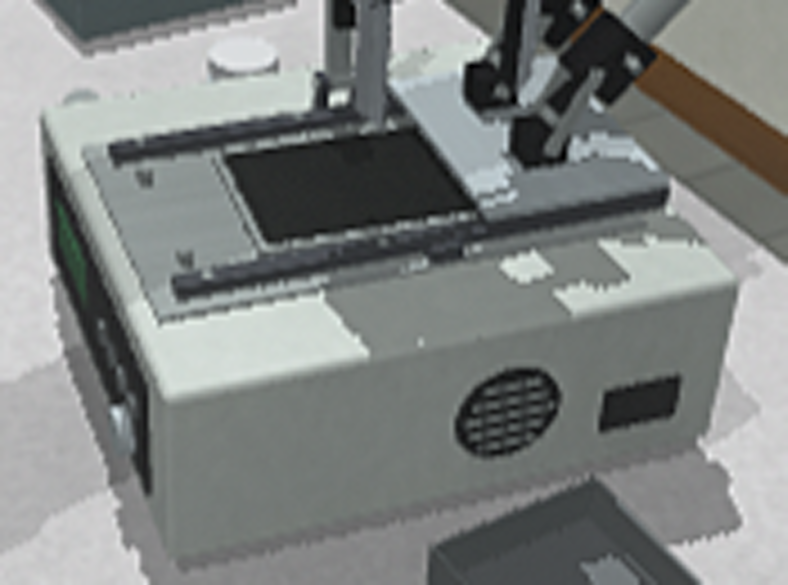

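The wrist view shows the pins at about (46,124) and (50,317), the plate's rubber front corners at (163,138) and (149,342), and the cover edge from (457,110) to (397,443). The bar hinge is at (390,75). The plate is turned slightly relative to the tester.

```bash
cat > h.py <<'E'
import numpy as np,cv2
np.set_printoptions(suppress=True,precision=2)
def world(c,px,z):
    """px in 800x600 picture -> world at height z"""
    p=np.array(px,float).reshape(-1,2)*.64
    K=c["intrinsics"];u=(p-K[:2,2])/K[0,0];s=u.copy()
    for _ in range(20): s=u/(1+c["k1"]*(s**2).sum(1,keepdims=True))
    d=np.c_[s[:,0],-s[:,1],-np.ones(len(s))]
    R=c["view"][:3,:3];o=-R.T@c["view"][:3,3];d=d@R
    return o+d*((np.atleast_1d(z)-o[2])/d[:,2])[:,None]
E
python3 - <<'E'
from h import *
from cell import optics
c=optics.calibration("wrist")
pins=world(c,[(44,122),(48,315)],152);pl=world(c,[(163,138),(149,342)],150)
cov=world(c,[(457,110),(397,443)],165);rl=world(c,[(0,28),(455,112),(20,352),(400,408)],152)
crear=world(c,[(440,195),(405,388)],150)
print(pins,pl,cov,rl,crear,sep="\n")
for a in(pins,pl,cov,crear): d=a[0]-a[1];print(np.hypot(*d[:2]),np.arctan2(-d[0],d[1]))
for a in (rl[:2],rl[2:]): d=a[1]-a[0];print(np.arctan2(d[1],d[0]))
E
```

```text
[[516.09  93.59 152.  ]
 [500.72   4.63 152.  ]]
[[566.03  87.41 150.  ]
 [546.37 -10.29 150.  ]]
[[696.71  98.07 165.  ]
 [671.1  -58.65 165.  ]]
[[505.65 130.32 152.  ]
 [697.19  98.51 152.  ]
 [483.56 -14.61 152.  ]
 [672.56 -46.23 152.  ]]
[[691.43  62.45 150.  ]
 [675.16 -35.85 150.  ]]
90.28449374162321 -0.17111936619463033
99.65784889538125 -0.1985556251228078
158.80381765394623 -0.161934467748456
99.64345950272589 -0.16400934633282485
-0.16462129881327378
-0.16575543418067704
```

arm_command(
  moves=[
    {"tz": -1},
    {"tz": -1},
    {"ty": -1, "tx": 0.5},
    {"ty": -1, "tx": 0.5},
    {"ty": -1, "tx": 0.5},
    {"ty": -0.9, "tx": 0.46},
    {"wz": -1},
    {"wz": -1},
    {"wz": -1},
    {"wz": -1},
    {"wz": -1},
    {"wz": -1},
  ],
  jaw=255,
  squeeze=20,
)

```text
invalid input
```

arm_command(
  moves=[
    {"wz": -1},
    {"wz": -1},
    {"wz": -1},
    {"wz": -1},
    {"wz": -1},
    {"wz": -1},
    {"wz": -1},
    {"wz": -1},
    {"wz": -1},
    {"wz": -1},
    {"wz": -1},
    {"wz": -0.6},
  ],
)

```text
invalid input
```

```bash
cat > st.py <<'E'
from h import *
from cell import sensors
s=sensors.state();R=np.array(s["tcp_rot"]);p=np.array(s["ee_pos"])
a=-.165;ex=np.array([np.cos(a),np.sin(a)]);ey=np.array([-ex[1],ex[0]])
d=p[:2]-[640.5,27]
print(s["t"],p,"t:",d@ex,d@ey,"F",s["wrist_force"],"open",s["opening"],"q",np.array(s["q"]));print(R)
E
python3 st.py
python3 - <<'E'
from cell import optics
import cv2
cv2.imwrite("pics/w1.png",cv2.resize(optics.get_image("wrist"),(800,600)))
from h import *
c=optics.calibration("wrist");print(c["view"])
# bar angle from scene ball pixel
c=optics.calibration("scene");a=-.165;ex=np.array([np.cos(a),np.sin(a),0]);ey=np.array([np.sin(-a),np.cos(a),0])
O=np.array([640.5,27,0])
K=c["intrinsics"]
for th in np.arange(1.6,1.95,.05):
    b=O+15*ex+(92-178*np.cos(th)+22*np.sin(th))*ey;b[2]=164+178*np.sin(th)+22*np.cos(th)
    q=c["view"]@np.r_[b,1];u=np.array([q[0],-q[1]])/-q[2];u=u*(1+c["k1"]*u@u);print(th,b,(K[0,0]*u+K[:2,2])/.64)
E
```

```text
0.2 [674.75  -0.04 205.08] t: 38.22604901449253 -21.04337304753744 F [-0.76 -0.05 -0.59] open 94.13984163391424 q [-0.15  0.43  0.07  1.61 -0.03  1.11 -0.07]
[[-0.  1. -0.]
 [ 1.  0. -0.]
 [-0. -0. -1.]]
[[   1.     -0.     -0.   -673.88]
 [   0.      0.97   -0.26   26.12]
 [   0.      0.26    0.97 -391.56]
 [   0.      0.      0.      1.  ]]
1.6 [674.87 142.11 341.28] [502.11 226.58]
1.6500000000000001 [676.32 150.81 339.7 ] [508.41 227.07]
1.7000000000000002 [677.76 159.43 337.68] [514.6  227.82]
1.7500000000000002 [679.17 167.94 335.23] [520.63 228.82]
1.8000000000000003 [680.57 176.31 332.35] [526.51 230.07]
1.8500000000000003 [681.94 184.54 329.04] [532.2  231.57]
1.9000000000000004 [683.28 192.59 325.33] [537.69 233.31]
```

View pics/w1.png

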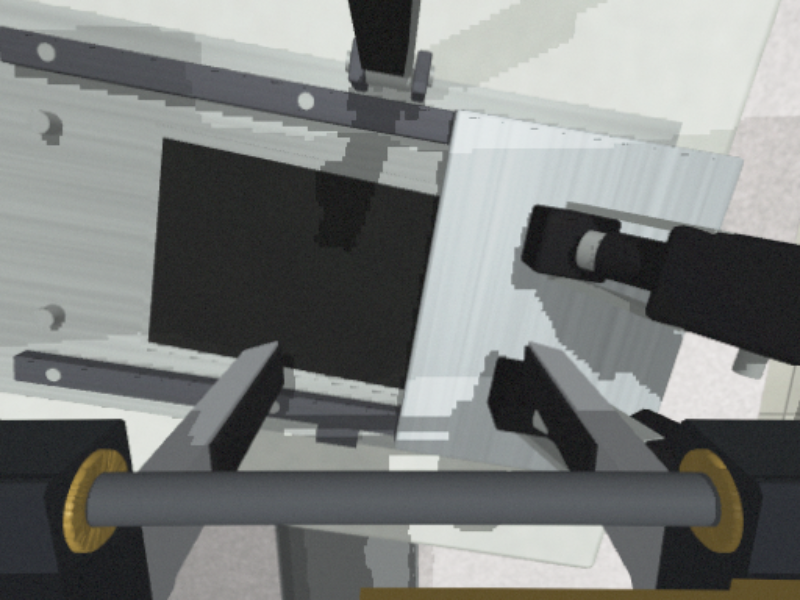

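The picture is unchanged because the moves were refused, most likely since each row needs all six keys. The scene's ball pixel (513,228) gives a bar angle of about 1.69 and fits the tester pose.

arm_command(
  moves=[
    {"tx": 0, "ty": 0, "tz": -1, "wx": 0, "wy": 0, "wz": 0},
    {"tx": 0, "ty": 0, "tz": -1, "wx": 0, "wy": 0, "wz": 0},
    {"tx": 0.5, "ty": -1, "tz": 0, "wx": 0, "wy": 0, "wz": 0},
    {"tx": 0.5, "ty": -1, "tz": 0, "wx": 0, "wy": 0, "wz": 0},
    {"tx": 0.5, "ty": -1, "tz": 0, "wx": 0, "wy": 0, "wz": 0},
    {"tx": 0.46, "ty": -0.9, "tz": 0, "wx": 0, "wy": 0, "wz": 0},
    {"tx": 0, "ty": 0, "tz": 0, "wx": 0, "wy": 0, "wz": -1},
    {"tx": 0, "ty": 0, "tz": 0, "wx": 0, "wy": 0, "wz": -1},
    {"tx": 0, "ty": 0, "tz": 0, "wx": 0, "wy": 0, "wz": -1},
    {"tx": 0, "ty": 0, "tz": 0, "wx": 0, "wy": 0, "wz": -1},
    {"tx": 0, "ty": 0, "tz": 0, "wx": 0, "wy": 0, "wz": -1},
    {"tx": 0, "ty": 0, "tz": 0, "wx": 0, "wy": 0, "wz": -1},
  ],
  jaw=255,
  squeeze=20,
)

```text
t: 1.25
ee_pos: [596.9, 39.2, 245.4]
tcp_rot: [[-0.465, 0.885, -0.0], [0.885, 0.465, -0.0], [0.0, -0.0, -1.0]]
wrist_force: [-0.4, 0.2, 0.6]
opening: 17.4
grip_force: 0.0
```

arm_command(
  moves=[
    {"tx": 0, "ty": 0, "tz": 0, "wx": 0, "wy": 0, "wz": -1},
    {"tx": 0, "ty": 0, "tz": 0, "wx": 0, "wy": 0, "wz": -1},
    {"tx": 0, "ty": 0, "tz": 0, "wx": 0, "wy": 0, "wz": -1},
    {"tx": 0, "ty": 0, "tz": 0, "wx": 0, "wy": 0, "wz": -1},
    {"tx": 0, "ty": 0, "tz": 0, "wx": 0, "wy": 0, "wz": -1},
    {"tx": 0, "ty": 0, "tz": 0, "wx": 0, "wy": 0, "wz": -1},
    {"tx": 0, "ty": 0, "tz": 0, "wx": 0, "wy": 0, "wz": -1},
    {"tx": 0, "ty": 0, "tz": 0, "wx": 0, "wy": 0, "wz": -1},
    {"tx": 0, "ty": 0, "tz": 0, "wx": 0, "wy": 0, "wz": -1},
    {"tx": 0, "ty": 0, "tz": 0, "wx": 0, "wy": 0, "wz": -1},
    {"tx": 0, "ty": 0, "tz": 0, "wx": 0, "wy": 0, "wz": -1},
    {"tx": 0, "ty": 0, "tz": 0, "wx": 0, "wy": 0, "wz": -0.6},
  ],
)

```text
t: 2.25
ee_pos: [596.9, 39.1, 245.4]
tcp_rot: [[-0.987, 0.158, -0.0], [0.158, 0.987, 0.0], [0.0, -0.0, -1.0]]
wrist_force: [-0.3, -0.1, 0.8]
opening: 0.4
grip_force: 0.0
```

```bash
python3 st.py
```

```text
2.25 [596.89  39.14 245.41] t: -45.01435012781769 4.814081265373235 F [-0.32 -0.12  0.77] open 0.37151206011791826 q [-0.05  0.27 -0.15  1.73  0.05  1.14  1.2 ]
[[-0.99  0.16 -0.  ]
 [ 0.16  0.99  0.  ]
 [ 0.   -0.   -1.  ]]
```

arm_command(
  moves=[
    {"tx": 0, "ty": 0, "tz": 1, "wx": 0, "wy": 0, "wz": 0.07},
    {"tx": 0, "ty": 0, "tz": 1, "wx": 0, "wy": 0, "wz": 0},
    {"tx": 0, "ty": 0, "tz": 1, "wx": 0, "wy": 0, "wz": 0},
    {"tx": 0, "ty": 0, "tz": 1, "wx": 0, "wy": 0, "wz": 0},
    {"tx": 0, "ty": 0, "tz": 0.5, "wx": 0, "wy": 0, "wz": 0},
    {"tx": 0, "ty": 0, "tz": 0, "wx": 0, "wy": 0, "wz": 0},
    {"tx": 0, "ty": 0, "tz": 0, "wx": 0, "wy": 0, "wz": 0},
  ],
)

```text
t: 2.83
ee_pos: [597.0, 39.2, 155.7]
tcp_rot: [[-0.986, 0.168, -0.0], [0.168, 0.986, 0.0], [0.0, -0.0, -1.0]]
wrist_force: [0.3, 0.4, 0.4]
opening: 0.5
grip_force: 0.0
```

arm_command(
  moves=[
    {"tx": 0, "ty": 0, "tz": 0.05, "wx": 0, "wy": 0, "wz": 0},
    {"tx": 0, "ty": 0, "tz": 0.05, "wx": 0, "wy": 0, "wz": 0},
    {"tx": 0, "ty": 0, "tz": 0.05, "wx": 0, "wy": 0, "wz": 0},
    {"tx": 0, "ty": 0, "tz": 0, "wx": 0, "wy": 0, "wz": 0},
  ],
)

```text
t: 3.17
ee_pos: [597.1, 39.2, 152.9]
tcp_rot: [[-0.986, 0.168, 0.001], [0.168, 0.986, 0.0], [-0.001, 0.0, -1.0]]
wrist_force: [0.3, -0.2, -0.2]
opening: 0.6
grip_force: 0.0
```

arm_command(
  moves=[
    {"tx": 0, "ty": 0, "tz": 0.05, "wx": 0, "wy": 0, "wz": 0},
    {"tx": 0, "ty": 0, "tz": 0.04, "wx": 0, "wy": 0, "wz": 0},
    {"tx": 0, "ty": 0, "tz": 0.0, "wx": 0, "wy": 0, "wz": 0},
  ],
)

```text
t: 3.42
ee_pos: [596.9, 39.2, 150.6]
tcp_rot: [[-0.986, 0.168, -0.0], [0.168, 0.986, 0.0], [0.0, 0.0, -1.0]]
wrist_force: [-0.6, -0.2, 0.1]
opening: 0.6
grip_force: 0.0
```

arm_command(
  moves=[
    {"tx": 0, "ty": 0, "tz": 0.025, "wx": 0, "wy": 0, "wz": 0},
    {"tx": 0, "ty": 0, "tz": 0, "wx": 0, "wy": 0, "wz": 0},
  ],
)

```text
t: 3.58
ee_pos: [597.0, 39.2, 150.4]
tcp_rot: [[-0.986, 0.168, 0.0], [0.168, 0.986, 0.0], [-0.0, 0.0, -1.0]]
wrist_force: [-1.3, 0.4, 2.2]
opening: 0.6
grip_force: 1.4
```

arm_command(
  moves=[
    {"tx": 0, "ty": 0, "tz": 0.02, "wx": 0, "wy": 0, "wz": 0},
    {"tx": 0, "ty": 0, "tz": 0, "wx": 0, "wy": 0, "wz": 0},
  ],
)

```text
t: 3.75
ee_pos: [597.0, 39.2, 150.3]
tcp_rot: [[-0.986, 0.168, 0.0], [0.168, 0.986, 0.0], [-0.0, 0.0, -1.0]]
wrist_force: [-2.6, -0.5, 9.4]
opening: 0.3
grip_force: 4.3
```

arm_command(
  moves=[
    {"tx": 0, "ty": 0, "tz": 0.015, "wx": 0, "wy": 0, "wz": 0},
    {"tx": 0, "ty": 0, "tz": 0, "wx": 0, "wy": 0, "wz": 0},
  ],
)

```text
t: 3.92
ee_pos: [597.0, 39.2, 150.3]
tcp_rot: [[-0.986, 0.168, 0.0], [0.168, 0.986, -0.0], [-0.0, 0.0, -1.0]]
wrist_force: [-4.2, -0.3, 11.8]
opening: -0.1
grip_force: 6.2
```

arm_command(
  moves=[
    {"tx": 0, "ty": 0, "tz": 0.01, "wx": 0, "wy": 0, "wz": 0},
    {"tx": 0.05, "ty": 0, "tz": 0, "wx": 0, "wy": 0, "wz": 0},
    {"tx": 0.05, "ty": 0, "tz": 0, "wx": 0, "wy": 0, "wz": 0},
    {"tx": 0.05, "ty": 0, "tz": 0, "wx": 0, "wy": 0, "wz": 0},
    {"tx": 0.05, "ty": 0, "tz": 0, "wx": 0, "wy": 0, "wz": 0},
  ],
)

```text
t: 4.33
ee_pos: [594.5, 39.8, 150.3]
tcp_rot: [[-0.986, 0.168, 0.003], [0.168, 0.986, 0.0], [-0.003, 0.001, -1.0]]
wrist_force: [3.5, -1.3, 7.4]
opening: 0.1
grip_force: 3.5
```

arm_command(
  moves=[
    {"tx": 0, "ty": 0, "tz": 0.02, "wx": 0, "wy": 0, "wz": 0},
    {"tx": 0.05, "ty": 0, "tz": 0.0, "wx": 0, "wy": 0, "wz": 0},
    {"tx": 0.05, "ty": 0, "tz": 0, "wx": 0, "wy": 0, "wz": 0},
  ],
)

```text
t: 4.58
ee_pos: [593.0, 40.1, 150.3]
tcp_rot: [[-0.986, 0.168, 0.004], [0.168, 0.986, 0.0], [-0.004, 0.001, -1.0]]
wrist_force: [4.8, -0.4, 9.0]
opening: 0.5
grip_force: 4.9
```

arm_command(
  moves=[
    {"tx": 0.05, "ty": 0, "tz": 0.0, "wx": 0, "wy": 0, "wz": 0},
    {"tx": 0.05, "ty": 0, "tz": 0, "wx": 0, "wy": 0, "wz": 0},
  ],
)

```text
t: 4.75
ee_pos: [591.0, 40.5, 150.3]
tcp_rot: [[-0.986, 0.168, 0.004], [0.168, 0.986, 0.0], [-0.004, 0.001, -1.0]]
wrist_force: [3.9, -0.9, 9.5]
opening: 0.6
grip_force: 4.9
```

arm_command(
  moves=[
    {"tx": 0.05, "ty": 0, "tz": 0.015, "wx": 0, "wy": 0, "wz": 0},
    {"tx": 0.05, "ty": 0, "tz": 0.01, "wx": 0, "wy": 0, "wz": 0},
    {"tx": 0.05, "ty": 0, "tz": 0, "wx": 0, "wy": 0, "wz": 0},
  ],
)

```text
t: 5.0
ee_pos: [588.7, 41.0, 150.3]
tcp_rot: [[-0.986, 0.168, 0.006], [0.168, 0.986, 0.0], [-0.005, 0.001, -1.0]]
wrist_force: [5.8, -2.5, 13.5]
opening: 0.6
grip_force: 6.6
```

```bash
cat > plate.py <<'E'
import sys
from h import *
from cell import optics
c=optics.calibration("wrist");im=optics.get_image("wrist")
cv2.imwrite(sys.argv[1],cv2.resize(im,(800,600)))
E
python3 plate.py pics/w2.png
```

```text
(no output)
```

View pics/w2.png

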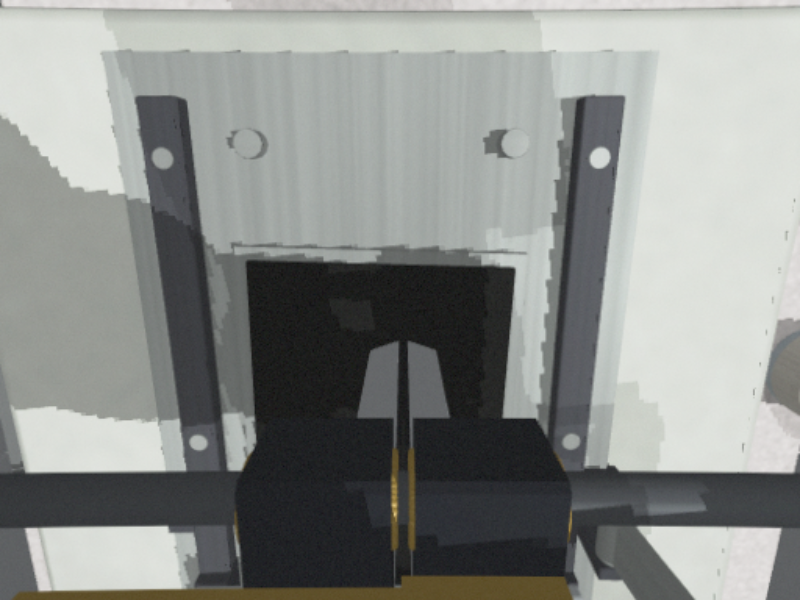

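The view from above the front shows pins at (247,142) and (515,142). The plate's steel front edge runs (232,245)-(525,252) and the rubber corners are at (247,261) and (515,267), so the plate is following and is nearly square.

Run:
```python
from h import *
from cell import optics
c=optics.calibration("wrist")
a=-.165;ex=np.array([np.cos(a),np.sin(a)]);ey=np.array([-ex[1],ex[0]]);T=np.c_[ex,ey]
f=lambda p,z:print((world(c,p,z)[:,:2]-[640.5,27])@T)
f([(247,142),(515,142)],152);f([(247,261),(515,267)],150);f([(232,245),(525,252)],143.5);f([(186,97),(578,97)],152)
```

```text
[[-137.46  -46.76]
 [-137.13   44.98]]
[[-95.7  -51.17]
 [-93.02  47.99]]
[[-100.6   -58.37]
 [ -97.45   52.97]]
[[-151.68  -65.64]
 [-151.22   65.08]]
```

arm_command(
  moves=[
    {"tx": 0.08, "ty": 0, "tz": 0.01, "wx": 0, "wy": 0, "wz": 0},
    {"tx": 0.08, "ty": 0, "tz": 0, "wx": 0, "wy": 0, "wz": 0},
    {"tx": 0.08, "ty": 0, "tz": 0, "wx": 0, "wy": 0, "wz": 0},
    {"tx": 0.08, "ty": 0, "tz": 0, "wx": 0, "wy": 0, "wz": 0},
  ],
)

```text
t: 5.38
ee_pos: [582.6, 42.2, 150.3]
tcp_rot: [[-0.986, 0.168, 0.006], [0.168, 0.986, 0.001], [-0.006, 0.002, -1.0]]
wrist_force: [5.6, -1.5, 14.8]
opening: 0.4
grip_force: 7.2
```

arm_command(
  moves=[
    {"tx": 0.08, "ty": 0, "tz": 0, "wx": 0, "wy": 0, "wz": 0},
    {"tx": 0.08, "ty": 0, "tz": 0, "wx": 0, "wy": 0, "wz": 0},
    {"tx": 0.08, "ty": 0, "tz": 0, "wx": 0, "wy": 0, "wz": 0},
    {"tx": 0.08, "ty": 0, "tz": 0, "wx": 0, "wy": 0, "wz": 0},
  ],
)

```text
t: 5.72
ee_pos: [576.2, 43.3, 150.2]
tcp_rot: [[-0.986, 0.168, 0.006], [0.168, 0.986, 0.001], [-0.006, 0.002, -1.0]]
wrist_force: [5.2, -1.0, 14.2]
opening: 0.4
grip_force: 7.3
```

arm_command(
  moves=[
    {"tx": 0.08, "ty": 0, "tz": 0, "wx": 0, "wy": 0, "wz": 0},
    {"tx": 0.08, "ty": 0, "tz": 0, "wx": 0, "wy": 0, "wz": 0},
    {"tx": 0.08, "ty": 0, "tz": 0, "wx": 0, "wy": 0, "wz": 0},
    {"tx": 0.08, "ty": 0, "tz": 0, "wx": 0, "wy": 0, "wz": 0},
    {"tx": 0.08, "ty": 0, "tz": 0, "wx": 0, "wy": 0, "wz": 0},
  ],
)

```text
t: 6.13
ee_pos: [568.4, 44.7, 150.2]
tcp_rot: [[-0.986, 0.168, 0.006], [0.168, 0.986, 0.001], [-0.006, 0.002, -1.0]]
wrist_force: [6.5, 0.0, 15.0]
opening: 0.5
grip_force: 7.3
```

arm_command(
  moves=[
    {"tx": 0.08, "ty": 0, "tz": 0, "wx": 0, "wy": 0, "wz": 0},
    {"tx": 0.08, "ty": 0, "tz": 0, "wx": 0, "wy": 0, "wz": 0},
    {"tx": 0.08, "ty": 0, "tz": 0, "wx": 0, "wy": 0, "wz": 0},
    {"tx": 0.08, "ty": 0, "tz": 0, "wx": 0, "wy": 0, "wz": 0},
    {"tx": 0.08, "ty": 0, "tz": 0, "wx": 0, "wy": 0, "wz": 0},
  ],
)

```text
t: 6.55
ee_pos: [560.5, 46.0, 150.2]
tcp_rot: [[-0.986, 0.168, 0.006], [0.168, 0.986, 0.001], [-0.006, 0.002, -1.0]]
wrist_force: [7.1, -0.8, 15.2]
opening: 0.1
grip_force: 7.4
```

arm_command(
  moves=[
    {"tx": 0.08, "ty": 0, "tz": 0, "wx": 0, "wy": 0, "wz": 0},
    {"tx": 0.08, "ty": 0, "tz": 0, "wx": 0, "wy": 0, "wz": 0},
  ],
)

```text
t: 6.72
ee_pos: [557.4, 46.5, 150.2]
tcp_rot: [[-0.986, 0.168, 0.006], [0.168, 0.986, 0.001], [-0.006, 0.002, -1.0]]
wrist_force: [6.9, -1.0, 14.9]
opening: 0.5
grip_force: 7.4
```

arm_command(
  moves=[
    {"tx": 0.06, "ty": 0, "tz": 0, "wx": 0, "wy": 0, "wz": 0},
    {"tx": 0.06, "ty": 0, "tz": 0, "wx": 0, "wy": 0, "wz": 0},
  ],
)

```text
t: 6.88
ee_pos: [555.4, 46.9, 150.3]
tcp_rot: [[-0.986, 0.168, 0.007], [0.168, 0.986, 0.001], [-0.007, 0.002, -1.0]]
wrist_force: [8.7, -0.6, 13.1]
opening: 0.3
grip_force: 6.2
```

arm_command(
  moves=[
    {"tx": 0.06, "ty": 0, "tz": 0, "wx": 0, "wy": 0, "wz": 0},
    {"tx": 0.06, "ty": 0, "tz": 0, "wx": 0, "wy": 0, "wz": 0},
  ],
)

```text
t: 7.05
ee_pos: [553.2, 47.3, 150.3]
tcp_rot: [[-0.986, 0.168, 0.007], [0.168, 0.986, 0.001], [-0.007, 0.002, -1.0]]
wrist_force: [9.6, -2.1, 11.6]
opening: 0.4
grip_force: 5.7
```

```bash
python3 plate.py pics/w3.png
```

```text
(no output)
```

View pics/w3.png

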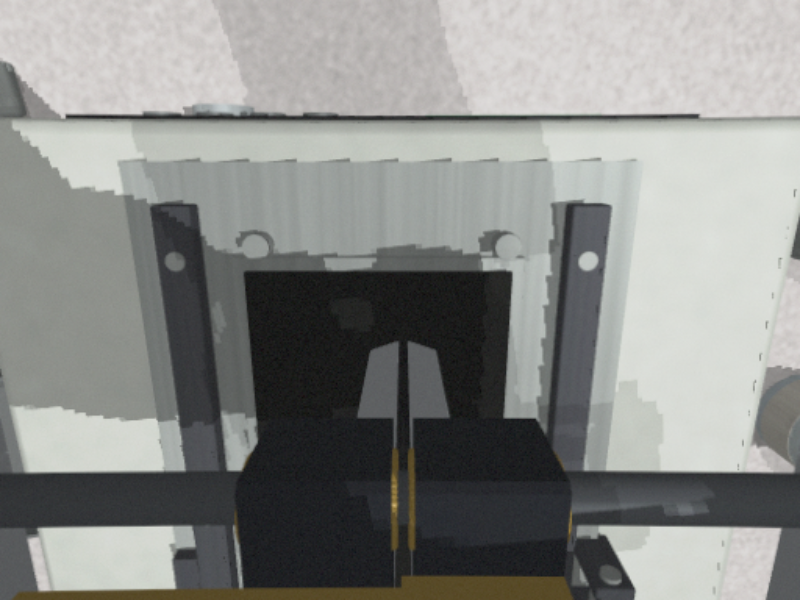

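The plate's rubber front edge is now level at row 271 from (247) to (511), parallel to the pins at (257,245) and (508,245). The pull force rises as expected when the plate is seated on the pins.

Run:
```python
from h import *
from cell import optics
c=optics.calibration("wrist")
a=-.165;ex=np.array([np.cos(a),np.sin(a)]);ey=np.array([-ex[1],ex[0]]);T=np.c_[ex,ey]
f=lambda p,z:print((world(c,p,z)[:,:2]-[640.5,27])@T)
f([(257,245),(508,245)],152);f([(247,271),(511,271)],150)
im=cv2.cvtColor(cv2.imread("pics/w3.png"),6)[255:290].astype(int)
for x in(265,290,320,450,470,495): 
    k=im[:,x-6:x+7].mean(1); print(x,255+np.interp(-60,-k,np.arange(35)),end=" ")
```

```text
[[-138.    -45.96]
 [-137.61   44.92]]
[[-127.95  -51.07]
 [-127.52   46.99]]
265 270.6190476190476 290 270.55839416058393 320 270.6227106227106 450 270.77777777777777 470 270.761316872428 495 271.4833759590793
```

arm_command(
  moves=[
    {"tx": 0.05, "ty": 0, "tz": 0.01, "wx": 0, "wy": 0, "wz": 0},
    {"tx": 0.05, "ty": 0, "tz": 0.01, "wx": 0, "wy": 0, "wz": 0},
  ],
)

```text
t: 7.27
ee_pos: [552.0, 47.6, 150.2]
tcp_rot: [[-0.986, 0.168, 0.009], [0.168, 0.986, 0.001], [-0.008, 0.002, -1.0]]
wrist_force: [12.2, -2.4, 15.3]
opening: 0.5
grip_force: 7.5
```

arm_command(
  moves=[
    {"tx": 0, "ty": 0, "tz": -0.1, "wx": 0, "wy": 0, "wz": 0},
    {"tx": 0, "ty": 0, "tz": -0.4, "wx": 0, "wy": 0, "wz": 0},
    {"tx": 0, "ty": 0, "tz": -1, "wx": 0, "wy": 0, "wz": 0},
    {"tx": 0, "ty": 0, "tz": -1, "wx": 0, "wy": 0, "wz": 0},
    {"tx": 0, "ty": 0, "tz": -1, "wx": 0, "wy": 0, "wz": 0},
    {"tx": 0, "ty": 0, "tz": -1, "wx": 0, "wy": 0, "wz": 0},
    {"tx": 0, "ty": 0, "tz": -1, "wx": 0, "wy": 0, "wz": 0},
    {"tx": 0, "ty": 0, "tz": -1, "wx": 0, "wy": 0, "wz": 0},
    {"tx": 0, "ty": 0, "tz": -1, "wx": 0, "wy": 0, "wz": 0},
    {"tx": 0, "ty": 0, "tz": -1, "wx": 0, "wy": 0, "wz": 0},
  ],
)

```text
t: 8.1
ee_pos: [547.3, 47.5, 319.0]
tcp_rot: [[-0.986, 0.168, -0.001], [0.168, 0.986, 0.0], [0.001, -0.0, -1.0]]
wrist_force: [-0.5, -0.6, 0.3]
opening: 0.3
grip_force: 0.0
```

arm_command(
  moves=[
    {"tx": 0, "ty": 1, "tz": 0, "wx": 0, "wy": 0, "wz": 0},
    {"tx": 0, "ty": 1, "tz": 0, "wx": 0, "wy": 0, "wz": 0},
    {"tx": 0, "ty": 1, "tz": 0, "wx": 0, "wy": 0, "wz": 0},
    {"tx": 0, "ty": 1, "tz": 0, "wx": 0, "wy": 0, "wz": 0},
    {"tx": 0, "ty": 1, "tz": 0, "wx": 0, "wy": 0, "wz": 0},
    {"tx": 0, "ty": 1, "tz": 0, "wx": 0, "wy": 0, "wz": 0},
    {"tx": 0, "ty": 1, "tz": 0, "wx": 0, "wy": 0, "wz": 0},
    {"tx": 0, "ty": 1, "tz": 0, "wx": 0, "wy": 0, "wz": 0},
    {"tx": 0, "ty": 1, "tz": 0, "wx": 0, "wy": 0, "wz": 0},
    {"tx": 0, "ty": 0, "tz": 0, "wx": 0, "wy": 0, "wz": 0},
  ],
)

```text
t: 8.93
ee_pos: [577.2, 229.1, 317.5]
tcp_rot: [[-0.987, 0.164, -0.002], [0.164, 0.987, 0.001], [0.002, 0.001, -1.0]]
wrist_force: [-0.9, 0.6, -0.6]
opening: 0.4
grip_force: 0.0
```

```bash
python3 st.py
python3 - <<'E'
from cell import optics
import cv2
cv2.imwrite("pics/sc2.png",cv2.resize(optics.get_image("scene")[120:290,180:400],None,fx=3.5,fy=3.5,interpolation=cv2.INTER_CUBIC))
E
```

```text
8.9333 [577.17 229.05 317.52] t: -95.65949112785052 188.90339971301654 F [-0.94  0.62 -0.63] open 0.39215161483919636 q [-0.27  0.28 -0.26  1.58  0.07  1.3   0.86]
[[-0.99  0.16 -0.  ]
 [ 0.16  0.99  0.  ]
 [ 0.    0.   -1.  ]]
```

View pics/sc2.png

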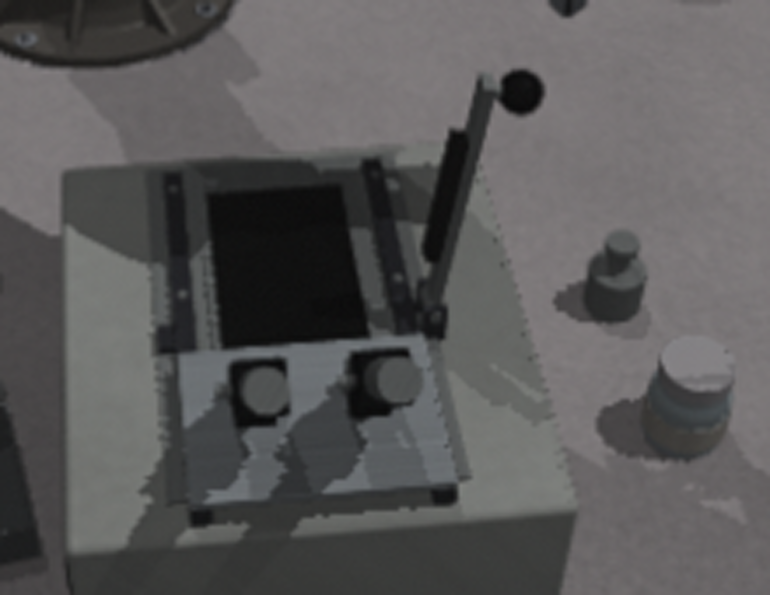

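The crop shows the plate home in front of the cover and the bar still upright with its ball at (521,91). That matches a bar angle of about 1.695.

arm_command(
  moves=[
    {"tx": -1, "ty": 0, "tz": 0, "wx": 0, "wy": 0, "wz": 0},
    {"tx": -1, "ty": 0, "tz": 0, "wx": 0, "wy": 0, "wz": 0},
    {"tx": -1, "ty": 0, "tz": 0, "wx": 0, "wy": 0, "wz": 0},
    {"tx": -1, "ty": 0, "tz": 0, "wx": 0, "wy": 0, "wz": 0},
    {"tx": -1, "ty": 0, "tz": 0, "wx": 0, "wy": 0, "wz": 0},
    {"tx": -0.53, "ty": 0, "tz": 0, "wx": 0, "wy": 0, "wz": 0},
    {"tx": 0, "ty": 0, "tz": 0, "wx": 0, "wy": 0, "wz": 0},
  ],
)

```text
t: 9.57
ee_pos: [688.5, 204.1, 316.9]
tcp_rot: [[-0.985, 0.17, -0.001], [0.17, 0.985, -0.001], [0.001, -0.001, -1.0]]
wrist_force: [0.3, -0.5, 0.0]
opening: 0.6
grip_force: 0.0
```

arm_command(
  moves=[
    {"tx": 0, "ty": -0.5, "tz": 0, "wx": 0, "wy": 0, "wz": 0},
    {"tx": 0, "ty": -0.5, "tz": 0, "wx": 0, "wy": 0, "wz": 0},
    {"tx": 0, "ty": -0.5, "tz": 0, "wx": 0, "wy": 0, "wz": 0},
    {"tx": 0, "ty": -0.5, "tz": 0, "wx": 0, "wy": 0, "wz": 0},
    {"tx": 0, "ty": -0.5, "tz": 0, "wx": 0, "wy": 0, "wz": 0},
  ],
)

```text
t: 9.98
ee_pos: [678.2, 156.0, 318.6]
tcp_rot: [[-0.986, 0.168, 0.001], [0.168, 0.986, 0.0], [-0.001, 0.0, -1.0]]
wrist_force: [-0.4, 2.1, 1.2]
opening: 0.5
grip_force: 0.8
```

```bash
python3 st.py
```

```text
9.9833 [678.21 155.95 318.56] t: 16.014094032513505 133.39414183194953 F [-0.43  2.14  1.16] open 0.5043113334479016 q [-0.17  0.4  -0.21  1.4   0.08  1.35  1.02]
[[-0.99  0.17  0.  ]
 [ 0.17  0.99  0.  ]
 [-0.    0.   -1.  ]]
```

arm_command(
  moves=[
    {"tx": 0, "ty": -0.6, "tz": 0, "wx": 0, "wy": 0, "wz": 0},
    {"tx": 0, "ty": -0.6, "tz": 0, "wx": 0, "wy": 0, "wz": 0},
    {"tx": 0, "ty": -0.6, "tz": 0, "wx": 0, "wy": 0, "wz": 0},
    {"tx": 0, "ty": -0.6, "tz": 0, "wx": 0, "wy": 0, "wz": 0},
    {"tx": 0, "ty": -0.6, "tz": 0, "wx": 0, "wy": 0, "wz": 0},
    {"tx": 0, "ty": -0.6, "tz": 0.2, "wx": 0, "wy": 0, "wz": 0},
    {"tx": 0, "ty": -0.6, "tz": 0.2, "wx": 0, "wy": 0, "wz": 0},
  ],
)

```text
t: 10.57
ee_pos: [664.5, 73.0, 309.6]
tcp_rot: [[-0.986, 0.168, 0.0], [0.168, 0.986, -0.0], [-0.0, 0.0, -1.0]]
wrist_force: [0.4, 0.3, 0.5]
opening: 0.1
grip_force: 0.5
```

arm_command(
  moves=[
    {"tx": 0, "ty": -0.6, "tz": 0.2, "wx": 0, "wy": 0, "wz": 0},
    {"tx": 0, "ty": -0.6, "tz": 0.4, "wx": 0, "wy": 0, "wz": 0},
    {"tx": 0, "ty": -0.6, "tz": 0.4, "wx": 0, "wy": 0, "wz": 0},
    {"tx": 0, "ty": -0.5, "tz": 0.5, "wx": 0, "wy": 0, "wz": 0},
    {"tx": 0, "ty": -0.5, "tz": 0.5, "wx": 0, "wy": 0, "wz": 0},
  ],
)

```text
t: 10.98
ee_pos: [654.9, 18.0, 268.6]
tcp_rot: [[-0.986, 0.168, -0.0], [0.168, 0.986, -0.0], [0.0, -0.0, -1.0]]
wrist_force: [0.4, 1.5, 1.2]
opening: 0.7
grip_force: 0.3
```

```bash
python3 st.py
```

```text
10.9833 [654.89  17.97 268.55] t: 15.673947576257975 -6.544759777928904 F [0.44 1.48 1.22] open 0.6788311027828158 q [ 0.    0.36 -0.17  1.57  0.06  1.22  1.22]
[[-0.99  0.17 -0.  ]
 [ 0.17  0.99 -0.  ]
 [ 0.   -0.   -1.  ]]
```

arm_command(
  moves=[
    {"tx": 0, "ty": 0.3, "tz": -0.3, "wx": 0, "wy": 0, "wz": 0},
    {"tx": 0, "ty": 0, "tz": -1, "wx": 0, "wy": 0, "wz": 0},
    {"tx": 0, "ty": 0, "tz": -1, "wx": 0, "wy": 0, "wz": 0},
    {"tx": 0, "ty": 0, "tz": -0.5, "wx": 0, "wy": 0, "wz": 0},
    {"tx": 0, "ty": -0.9, "tz": 0, "wx": 0, "wy": 0, "wz": 0},
    {"tx": 0, "ty": -0.9, "tz": 0, "wx": 0, "wy": 0, "wz": 0},
    {"tx": 0, "ty": 0, "tz": 0.3, "wx": 0, "wy": 0, "wz": 0},
    {"tx": 0, "ty": 0, "tz": 0.3, "wx": 0, "wy": 0, "wz": 0},
    {"tx": 0, "ty": 0, "tz": 0.3, "wx": 0, "wy": 0, "wz": 0},
    {"tx": 0, "ty": 0, "tz": 0, "wx": 0, "wy": 0, "wz": 0},
  ],
)

```text
t: 11.82
ee_pos: [649.7, -9.5, 306.0]
tcp_rot: [[-0.986, 0.167, -0.002], [0.167, 0.986, 0.0], [0.002, -0.0, -1.0]]
wrist_force: [0.1, 0.1, -0.1]
opening: 0.5
grip_force: 0.0
```

```bash
python3 st.py; python3 plate.py pics/w4.png
```

```text
11.8167 [649.73  -9.48 306.02] t: 15.1006589071133 -34.46789445901383 F [ 0.09  0.06 -0.05] open 0.46214937725133304 q [ 0.04  0.33 -0.16  1.53  0.05  1.29  1.27]
[[-0.99  0.17 -0.  ]
 [ 0.17  0.99  0.  ]
 [ 0.   -0.   -1.  ]]
```

View pics/w4.png

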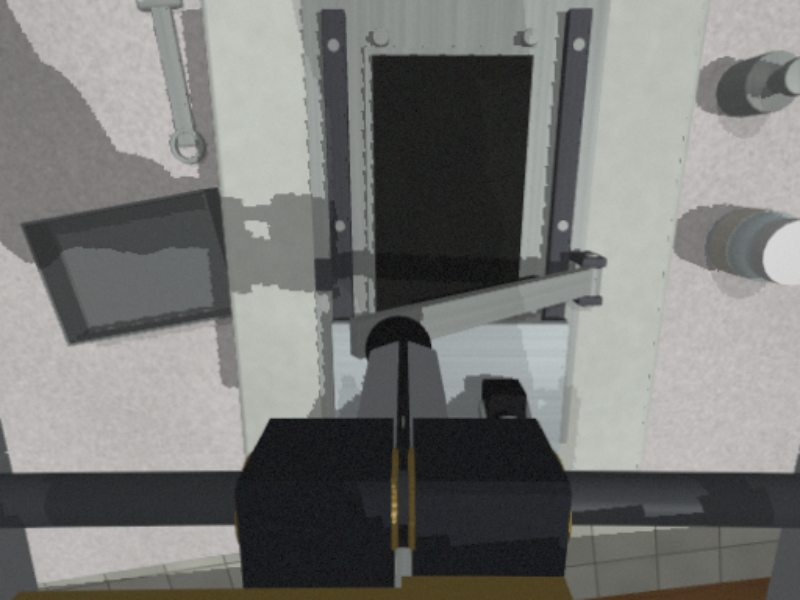

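The ball is directly below the fingertips at (398,340), the bar is partly lowered, and the plate is still against both pins (380,37) and (528,37). Next I press down along the arc.

arm_command(
  moves=[
    {"tx": 0, "ty": -0.48, "tz": 0.58, "wx": 0, "wy": 0, "wz": 0},
    {"tx": 0, "ty": -0.48, "tz": 0.58, "wx": 0, "wy": 0, "wz": 0},
    {"tx": 0, "ty": -0.35, "tz": 0.5, "wx": 0, "wy": 0, "wz": 0},
    {"tx": 0, "ty": -0.3, "tz": 0.5, "wx": 0, "wy": 0, "wz": 0},
    {"tx": 0, "ty": -0.25, "tz": 0.55, "wx": 0, "wy": 0, "wz": 0},
    {"tx": 0, "ty": 0, "tz": 0, "wx": 0, "wy": 0, "wz": 0},
  ],
)

```text
t: 12.37
ee_pos: [642.7, -48.4, 250.8]
tcp_rot: [[-0.986, 0.169, -0.003], [0.169, 0.986, -0.0], [0.003, -0.001, -1.0]]
wrist_force: [-0.3, -0.7, 0.1]
opening: 0.5
grip_force: 0.0
```

arm_command(
  moves=[
    {"tx": 0, "ty": -0.2, "tz": 0.5, "wx": 0, "wy": 0, "wz": 0},
    {"tx": 0, "ty": -0.15, "tz": 0.5, "wx": 0, "wy": 0, "wz": 0},
    {"tx": 0, "ty": -0.1, "tz": 0.4, "wx": 0, "wy": 0, "wz": 0},
    {"tx": 0, "ty": -0.1, "tz": 0.4, "wx": 0, "wy": 0, "wz": 0},
    {"tx": 0, "ty": -0.1, "tz": 0.3, "wx": 0, "wy": 0, "wz": 0},
    {"tx": 0, "ty": 0, "tz": 0, "wx": 0, "wy": 0, "wz": 0},
  ],
)

```text
t: 12.87
ee_pos: [641.1, -60.2, 210.0]
tcp_rot: [[-0.986, 0.168, -0.002], [0.168, 0.986, 0.0], [0.002, -0.0, -1.0]]
wrist_force: [0.8, 0.1, 0.4]
opening: 0.6
grip_force: 0.0
```

```bash
python3 st.py
```

```text
12.8667 [641.11 -60.24 209.96] t: 14.931759314509499 -85.95712324820425 F [0.8  0.06 0.37] open 0.6328543715502971 q [ 0.1   0.38 -0.14  1.66  0.06  1.11  1.35]
[[-0.99  0.17 -0.  ]
 [ 0.17  0.99  0.  ]
 [ 0.   -0.   -1.  ]]
```

arm_command(
  moves=[
    {"tx": 0, "ty": 0, "tz": 0.2, "wx": 0, "wy": 0, "wz": 0},
    {"tx": 0, "ty": 0, "tz": 0.15, "wx": 0, "wy": 0, "wz": 0},
    {"tx": 0, "ty": 0, "tz": 0.1, "wx": 0, "wy": 0, "wz": 0},
    {"tx": 0, "ty": 0, "tz": 0, "wx": 0, "wy": 0, "wz": 0},
  ],
)

```text
t: 13.2
ee_pos: [641.7, -59.7, 202.3]
tcp_rot: [[-0.986, 0.167, -0.0], [0.167, 0.986, 0.0], [0.0, 0.0, -1.0]]
wrist_force: [0.6, 0.8, -0.1]
opening: 0.6
grip_force: 0.0
```

arm_command(
  moves=[
    {"tx": 0, "ty": 0, "tz": 0.04, "wx": 0, "wy": 0, "wz": 0},
    {"tx": 0, "ty": 0, "tz": 0.04, "wx": 0, "wy": 0, "wz": 0},
    {"tx": 0, "ty": 0, "tz": 0, "wx": 0, "wy": 0, "wz": 0},
  ],
)

```text
t: 13.45
ee_pos: [641.8, -59.9, 201.0]
tcp_rot: [[-0.986, 0.168, 0.0], [0.168, 0.986, -0.0], [-0.0, 0.0, -1.0]]
wrist_force: [0.2, -1.2, 0.3]
opening: 0.5
grip_force: 0.1
```

arm_command(
  moves=[
    {"tx": 0, "ty": 0, "tz": 0.04, "wx": 0, "wy": 0, "wz": 0},
    {"tx": 0, "ty": 0, "tz": 0.03, "wx": 0, "wy": 0, "wz": 0},
    {"tx": 0, "ty": 0, "tz": 0, "wx": 0, "wy": 0, "wz": 0},
  ],
)

```text
t: 13.7
ee_pos: [641.9, -60.0, 200.0]
tcp_rot: [[-0.986, 0.168, 0.0], [0.168, 0.986, -0.0], [-0.0, 0.0, -1.0]]
wrist_force: [-1.4, -0.1, 4.8]
opening: 0.5
grip_force: 2.5
```

arm_command(
  moves=[
    {"tx": 0, "ty": 0, "tz": 0.03, "wx": 0, "wy": 0, "wz": 0},
    {"tx": 0, "ty": 0, "tz": 0.0, "wx": 0, "wy": 0, "wz": 0},
  ],
)

```text
t: 13.87
ee_pos: [642.0, -59.9, 199.8]
tcp_rot: [[-0.986, 0.168, 0.001], [0.168, 0.986, -0.0], [-0.001, 0.0, -1.0]]
wrist_force: [-2.7, -0.6, 9.6]
opening: 0.2
grip_force: 4.7
```

arm_command(
  moves=[
    {"tx": 0, "ty": 0, "tz": -0.2, "wx": 0, "wy": 0, "wz": 0},
    {"tx": 0, "ty": 0, "tz": -0.8, "wx": 0, "wy": 0, "wz": 0},
    {"tx": 0, "ty": 0, "tz": -1, "wx": 0, "wy": 0, "wz": 0},
    {"tx": 0, "ty": 0, "tz": -1, "wx": 0, "wy": 0, "wz": 0},
    {"tx": 0, "ty": 0, "tz": -1, "wx": 0, "wy": 0, "wz": 0},
    {"tx": 0, "ty": 0, "tz": -1, "wx": 0, "wy": 0, "wz": 0},
    {"tx": 0, "ty": 0, "tz": 0, "wx": 0, "wy": 0, "wz": 0},
  ],
)

```text
t: 14.45
ee_pos: [643.2, -59.9, 303.2]
tcp_rot: [[-0.986, 0.168, 0.005], [0.168, 0.986, -0.0], [-0.005, 0.001, -1.0]]
wrist_force: [0.4, 0.5, 0.6]
opening: 0.7
grip_force: 0.0
```

```bash
python3 plate.py pics/w5.png; python3 st.py
```

```text
14.5 [642.66 -59.89 301.13] t: 16.404123910041424 -85.35900431132214 F [ 1.63  0.07 -0.48] open 0.545118009047972 q [ 0.1   0.32 -0.14  1.55  0.05  1.27  1.36]
[[-0.99  0.17  0.  ]
 [ 0.17  0.99 -0.  ]
 [-0.    0.   -1.  ]]
```

View pics/w5.png

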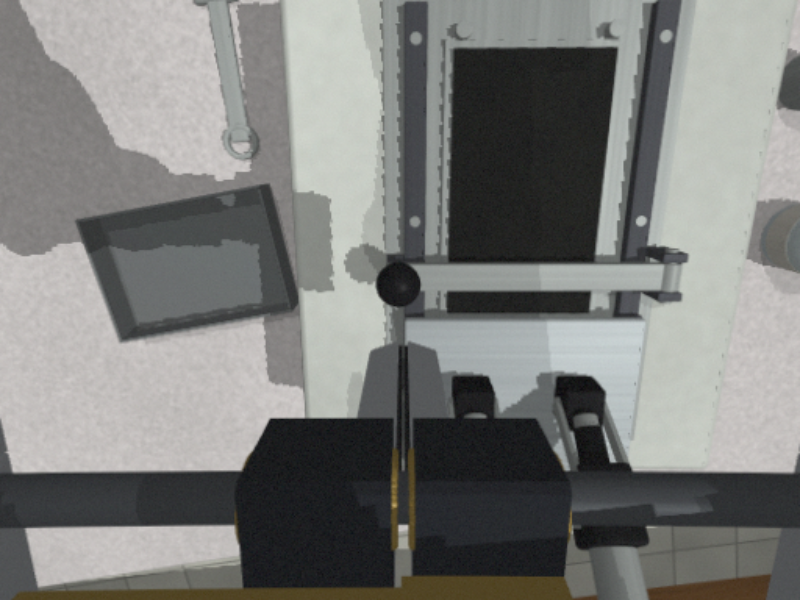

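The bar lies level across the plate, with its ball at (398,284) and its hinge at (670,272). The plate is square against both pins at (462,30) and (613,30), and the arm is clear, so I am handing in.

```bash
python3 -c "
from cell import r
print(r.close_job())"
```

```text
the job is handed in; nothing more can be done
None
```

I drew the plate back square against both stop pins, swung the hold-down bar fully down onto it, moved the arm clear, and handed the job in at about 14.5 s. The highest force I read on the plate was about 20 N. The final picture shows the plate and bar in place; no verdict was returned.

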